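# Move the row of edge tools and drivers to the bench rack, same order

### The arm

A 6-joint arm with a two-finger parallel gripper is mounted at the origin on a cart in front of the work surface, level with it; the furniture and walls round the work are solid. World frame = base frame: x ahead of the robot, y to its left, z up, the work surface at z = 0. Lengths are in mm, angles in rad, forces in N, time in s.
With the tool pointing down it reaches from about 375 to 750 mm from the base axis. Payload 9 kg.
Tool frame: the origin (TCP) lies on the centre line of the jaws, within the pads' length; the fingertips stand 14 mm ahead of it and the grasp point (between the pads) lies 5 mm behind it (r.tip_reach is the distance from the TCP to the fingertips, in mm); z points along the fingers, y is the line along which they close (so a half turn about z gives the same grasp; the last joint's range is limited). The gripper opens to 85 mm and grips with 20 to 120 N. Pads are 22 mm wide; open, the fingers measure 114 mm over their backs; the gripper's body (76 mm by 85 mm) begins 54 mm behind the grasp point. The pads swing forward as they close: fully open they stand 13 mm farther back than shut.
Start: joints at [-1.5, 0.104, 0.097, 1.564, 0, 1.353], TCP at [170.89, -575.18, 245.331] pointing down, gripper open.
Joint ranges: [-2.99, 2.99], [-0.84, 1.86], [-1.1, 1.16], [-1.84, 2.11], [-1.51, 1.56], [-3.14, 3.14]. Speed limits (rad/s): [2.22, 2.22, 2.57, 3.14, 3.14, 3.14].

### API

Orientations are given as a unit quaternion [w, x, y, z].
In Python, from station import r, solver, viewer gives the robot as it stands. The module is installed in compiled form; this text tells all that it offers. Calls block until the motion is done:
- r.move_pose(position, orientation): joint-space move of the TCP to a pose.
- r.move_linear(position, rot=None, max_speed=150): straight line of the TCP; rot=None keeps the orientation; max_speed is the mean speed in mm/s.
- r.movej(angles): joint-space move.
- r.grip(opening, grip_force=None): finger opening in mm; grip_force is the grip in N (None keeps the last); returns when the fingers have stopped.
- r.hold(seconds).
- solver.solve_ik(position, orientation): joint angles nearest the present ones, or None.
- viewer.get_image(name): name is "scene" or "top"; returns a dict with "color" (420x560x3 uint8, red, green, blue), "K" (3x3 intrinsics, pixels), "k1" (the pictures are not rectified: a ray, as slopes to the right and down, at radius r is drawn at 1 + k1 r^2 times it, then the intrinsics apply), "R" (3x3) and "t" (3): a world point X has camera coordinates R X + t. Camera axes: x right, y down, z forward; pixel columns grow to the right and rows downward; lengths in mm; the calibration is good to about 2 mm. A picture is of the moment at which its call begins. There is no depth.
A pose or a line that the arm cannot do raises r.IKError and nothing moves.
- r.sign_off(): hands the job in; it is judged then, once.
Readings, each from a call of its own:
- r.current_clock(): time.
- r.current_q(): joint angles.
- r.current_joint_velocities(): joint speeds.
- r.current_joint_torque(): joint torques, N m.
- r.current_eef_pos(): TCP position.
- r.current_tcp_rot(): TCP orientation.
- r.current_contact_force(): force on the tool from outside, world axes, zero at the start.
- r.current_torque(): the same for the moment, N m.
- r.current_grip_width(): finger opening in mm.
- r.current_grasp_force(): force on a finger pad.
Only numpy, scipy, OpenCV 4.12 (cv2) and the standard library are available. Lean on these libraries where they do the work, as an engineer would, in place of code of your own. Each camera call takes 0.05 s, during which the arm holds its last target. There are 200 camera calls.

### The job

The sharpened chisels and cleaned screwdrivers lie in the dark saddle rack; move all four into the pale notched bench rack in the same order from left to right, so that the joiner finds each one without looking. Lay each tool gently down in its slot, never letting it drop, the same way round and about as far in as it lay before, handle towards you in the wide front notch and blade or shank in the narrow rear notch.

Things in the scene. Friction and masses are not known exactly. Their poses are not given: they have to be found in the camera images.
- saddle_rack: Rack the tools start in: dark brown board 230 x 264 x 12 mm, fixed, with four mid-brown saddles 64 mm apart in a row along y. Origin: on its underside (bench height); x points away from the robot (tools: handle to blade), y left along the row, z up. Saddles at y = 96, 32, -32, -96 mm.
- bench_rack: Empty pale rack, fixed; origin and axes as the dark one. Slots at y = 96, 32, -32, -96 mm. Two notched rails 18 mm thick: front x = -65 (handle notch floor 36 mm wide), rear x = 100 (blade notch 26 mm). Notch floors 36 mm above bench, 14 mm deep, 7 mm wider each side on top; bare board (12 mm high) between. A tool in place: origin at x = 30, z = 33 mm, handle to -x.
- yellow_chisel: Bench chisel with a yellow handle, 261 mm long (handle about 116 mm long, 27 mm wide and 32 mm high; blade 12 mm wide), 0.14 kg. Origin: mid-length, on its underside; y runs along it towards the handle end (handle y = 12 to 128 mm), z up. Lies level. Grip across the handle at y = 40 mm, 16 mm above its underside, near its balance point.
- saddle_yellow_chisel: Mid-brown saddle the yellow chisel lies in at the start; fixed to the dark board, it tells that tool's place in the row. 183 x 63 mm; notches shaped, spaced and as high as a slot of the pale rack. Origin: on the slot's centre line at x = 0 of the dark board, on the board's top (12 mm above bench); axes as the board.
- blue_chisel: Bench chisel with a blue handle, 271 mm long (handle about 116 mm long, 29 mm wide and 34 mm high; blade 18 mm wide), 0.17 kg. Origin: mid-length, on its underside; y runs along it towards the handle end (handle y = 16 to 132 mm), z up. Lies level. Grip across the handle at y = 40 mm, 16 mm above its underside, near its balance point.
- saddle_blue_chisel: Mid-brown saddle the blue chisel lies in at the start; fixed to the dark board, it tells that tool's place in the row. 183 x 63 mm; notches shaped, spaced and as high as a slot of the pale rack. Origin: on the slot's centre line at x = 0 of the dark board, on the board's top (12 mm above bench); axes as the board.
- orange_driver: Flat-tipped screwdriver with an orange handle, 240 mm long (handle about 112 mm long, 29 mm wide and 33 mm high; thin 6 mm shank), 0.11 kg. Origin: mid-length, on its underside; y runs along it towards the handle end (handle y = 7 to 119 mm), z up. Lies level. Grip across the handle at y = 40 mm, 16 mm above its underside, near its balance point.
- saddle_orange_driver: Mid-brown saddle the orange driver lies in at the start; fixed to the dark board, it tells that tool's place in the row. 183 x 63 mm; notches shaped, spaced and as high as a slot of the pale rack. Origin: on the slot's centre line at x = 0 of the dark board, on the board's top (12 mm above bench); axes as the board.
- green_driver: Cross-tipped screwdriver with a green handle, 217 mm long (handle about 112 mm long, 30 mm wide and 35 mm high; thin 6 mm shank), 0.11 kg. Origin: mid-length, on its underside; y runs along it towards the handle end (handle y = -4 to 108 mm), z up. Lies level. Grip across the handle at y = 40 mm, 16 mm above its underside, near its balance point.
- saddle_green_driver: Mid-brown saddle the green driver lies in at the start; fixed to the dark board, it tells that tool's place in the row. 183 x 63 mm; notches shaped, spaced and as high as a slot of the pale rack. Origin: on the slot's centre line at x = 0 of the dark board, on the board's top (12 mm above bench); axes as the board.

How it is judged (in metres and radians):
At the end, for the whole second after the job is handed in: Each tool is at rest in the pale rack's slot of the same place in the row as its saddle: within 14 mm sideways, 20 mm lengthways and 0.14 rad of its proper place, down on the notch floors (origin 25 to 41 mm above the bench), handle to the robot's side (((y of saddle_yellow_chisel in the frame of saddle_rack between 0.076 and 0.116 m and y of yellow_chisel in the frame of bench_rack between 0.082 and 0.11 m) or (y of saddle_yellow_chisel in the frame of saddle_rack between 0.012 and 0.052 m and y of yellow_chisel in the frame of bench_rack between 0.018 and 0.046 m) or (y of saddle_yellow_chisel in the frame of saddle_rack between -0.052 and -0.012 m and y of yellow_chisel in the frame of bench_rack between -0.046 and -0.018 m) or (y of saddle_yellow_chisel in the frame of saddle_rack between -0.116 and -0.076 m and y of yellow_chisel in the frame of bench_rack between -0.11 and -0.082 m)) and x of yellow_chisel in the frame of bench_rack between 0.01 and 0.05 m and z of yellow_chisel in the frame of bench_rack between 0.025 and 0.041 m and y of bench_rack in the frame of yellow_chisel above 0 m and angle between the y axis of each of yellow_chisel, blue_chisel, orange_driver, green_driver and the x axis of bench_rack, either way round below 0.14 rad and linear speed of each of yellow_chisel, blue_chisel, orange_driver, green_driver below 0.02 m/s and angular speed of each of yellow_chisel, blue_chisel, orange_driver, green_driver below 0.3 rad/s and ((y of saddle_blue_chisel in the frame of saddle_rack between 0.076 and 0.116 m and y of blue_chisel in the frame of bench_rack between 0.082 and 0.11 m) or (y of saddle_blue_chisel in the frame of saddle_rack between 0.012 and 0.052 m and y of blue_chisel in the frame of bench_rack between 0.018 and 0.046 m) or (y of saddle_blue_chisel in the frame of saddle_rack between -0.052 and -0.012 m and y of blue_chisel in the frame of bench_rack between -0.046 and -0.018 m) or (y of saddle_blue_chisel in the frame of saddle_rack between -0.116 and -0.076 m and y of blue_chisel in the frame of bench_rack between -0.11 and -0.082 m)) and x of blue_chisel in the frame of bench_rack between 0.01 and 0.05 m and z of blue_chisel in the frame of bench_rack between 0.025 and 0.041 m and y of bench_rack in the frame of blue_chisel above 0 m and ((y of saddle_orange_driver in the frame of saddle_rack between 0.076 and 0.116 m and y of orange_driver in the frame of bench_rack between 0.082 and 0.11 m) or (y of saddle_orange_driver in the frame of saddle_rack between 0.012 and 0.052 m and y of orange_driver in the frame of bench_rack between 0.018 and 0.046 m) or (y of saddle_orange_driver in the frame of saddle_rack between -0.052 and -0.012 m and y of orange_driver in the frame of bench_rack between -0.046 and -0.018 m) or (y of saddle_orange_driver in the frame of saddle_rack between -0.116 and -0.076 m and y of orange_driver in the frame of bench_rack between -0.11 and -0.082 m)) and x of orange_driver in the frame of bench_rack between 0.01 and 0.05 m and z of orange_driver in the frame of bench_rack between 0.025 and 0.041 m and y of bench_rack in the frame of orange_driver above 0 m and ((y of saddle_green_driver in the frame of saddle_rack between 0.076 and 0.116 m and y of green_driver in the frame of bench_rack between 0.082 and 0.11 m) or (y of saddle_green_driver in the frame of saddle_rack between 0.012 and 0.052 m and y of green_driver in the frame of bench_rack between 0.018 and 0.046 m) or (y of saddle_green_driver in the frame of saddle_rack between -0.052 and -0.012 m and y of green_driver in the frame of bench_rack between -0.046 and -0.018 m) or (y of saddle_green_driver in the frame of saddle_rack between -0.116 and -0.076 m and y of green_driver in the frame of bench_rack between -0.11 and -0.082 m)) and x of green_driver in the frame of bench_rack between 0.01 and 0.05 m and z of green_driver in the frame of bench_rack between 0.025 and 0.041 m and y of bench_rack in the frame of green_driver above 0 m); the robot touches nothing.
It fails at once if a tool is forced against the pale rack with over 45 N (contact force between any of yellow_chisel, blue_chisel, orange_driver, green_driver and bench_rack above 45 N).
It fails at once if a tool is let fall from a height (over about 13 mm) instead of being laid down ((contact force between yellow_chisel and anything else below 0.01 N and linear speed of yellow_chisel above 0.5 m/s) or (contact force between blue_chisel and anything else below 0.01 N and linear speed of blue_chisel above 0.5 m/s) or (contact force between orange_driver and anything else below 0.01 N and linear speed of orange_driver above 0.5 m/s) or (contact force between green_driver and anything else below 0.01 N and linear speed of green_driver above 0.5 m/s)).
It also fails if it takes over 128 s, if anything falls off the work surface, if the arm or the gripper's body presses on something with over 40 N, if the wrist force passes 120 N, or if a joint passes its speed limit or range.

## Working session

There is one attempt and no reset: what is moved stays moved. The work goes in short steps, each a Python script; the robot and the scene stay as the last script left them, time stands still between calls to the robot, and variables do not carry over. Pictures are saved under pics/ and viewed, at most 14 in all, crops included, and the job is handed in when it is done.

```bash
mkdir -p pics; python3 - <<'E'
from station import r,solver,viewer
import cv2
for n in("top","scene"):
    d=viewer.get_image(n); cv2.imwrite(f"pics/{n}0.png",d["color"][:,:,::-1])
    print(n,d["K"],d["k1"],d["R"],d["t"])
print(r.current_clock(),r.current_tcp_rot(),r.tip_reach)
E
```

```text
top [[395.11624501   0.         288.74729444]
 [  0.         395.11624501 209.3245796 ]
 [  0.           0.           1.        ]] -0.04756024071466365 [[ 1.41457758e-02 -9.99895014e-01  3.13977960e-03]
 [-9.79482187e-01 -1.44881814e-02 -2.01009300e-01]
 [ 2.01033687e-01 -2.31925694e-04 -9.79584301e-01]] [  2.26405175 612.05342396 849.41525351]
scene [[546.16720923   0.         276.45716418]
 [  0.         546.16720923 213.64724583]
 [  0.           0.           1.        ]] -0.0565017220711623 [[-0.86265309 -0.50560687  0.0138328 ]
 [-0.30806498  0.5035286  -0.80718951]
 [ 0.40115535 -0.70058593 -0.59013028]] [ 494.13787635  236.86921233 1034.01420152]
0.1 [-6.03251395e-04  9.89595483e-01  1.43876383e-01  4.85726831e-05] 14.0
```

View pics/top0.png

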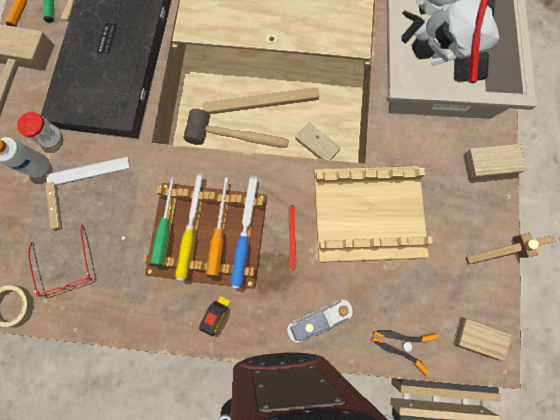

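View pics/scene0.png

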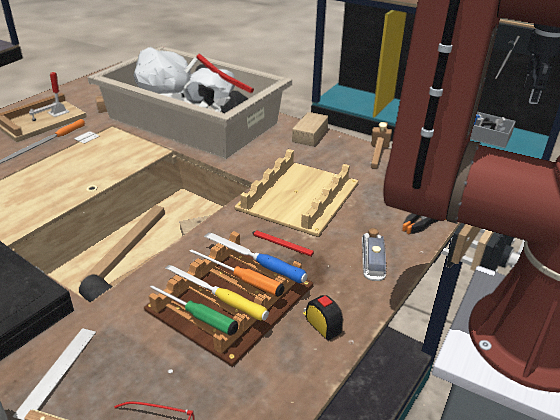

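```bash
cat > h.py <<'E'
from station import r,solver,viewer
import numpy as np,cv2
def ray(d,uv,z):
    """pixels -> world points on plane z"""
    uv=np.atleast_2d(np.float64(uv)); K=d["K"]; m=(uv-K[:2,2])/K[0,0]; s=m.copy()
    for _ in range(20): s=m/(1+d["k1"]*(s**2).sum(1,keepdims=True))
    R=np.array(d["R"]); C=-R.T@np.array(d["t"])
    w=np.c_[s,np.ones(len(s))]@R
    return C+w*((z-C[2])/w[:,2])[:,None]
def proj(d,X):
    c=np.atleast_2d(X)@np.array(d["R"]).T+d["t"]; s=c[:,:2]/c[:,2:]
    s=s*(1+d["k1"]*(s**2).sum(1,keepdims=True)); return s*d["K"][0,0]+np.array(d["K"])[:2,2]
HUE=dict(green=(45,85),yellow=(22,35),orange=(8,18),blue=(100,125))
def mask(d,n):
    h=cv2.cvtColor(d["color"],cv2.COLOR_RGB2HSV); lo,hi=HUE[n]
    return cv2.inRange(h,(lo,170 if n!="green" else 120,60),(hi,255,255))
def handle(d,n,roi,z=49):
    m=mask(d,n); q=np.zeros_like(m); x0,x1,y0,y1=roi; q[y0:y1,x0:x1]=m[y0:y1,x0:x1]
    cs,_=cv2.findContours(q,cv2.RETR_EXTERNAL,cv2.CHAIN_APPROX_NONE); c=max(cs,key=cv2.contourArea)
    f=np.zeros_like(m); cv2.drawContours(f,[c],-1,255,-1); v,u=np.nonzero(f)
    P=ray(d,np.c_[u,v],z)[:,:2]; c0=P.mean(0); w,V=np.linalg.eigh(np.cov((P-c0).T)); a=V[:,1]*np.sign(V[0,1])
    s=(P-c0)@a; t=(P-c0)@np.array([-a[1],a[0]])
    return c0,np.arctan2(a[1],a[0]),c0+a*s.min(),c0+a*s.max(),np.ptp(t),len(u)
E
python3 - <<'E'
from h import *
d=viewer.get_image("top"); im=d["color"][:,:,::-1]
for n,z in dict(green=33+17.5,yellow=49,orange=49.5,blue=50).items(): print(n,[np.round(x,3) for x in handle(d,n,(140,275,160,300),z)])
a=cv2.resize(im[158:270,305:440],None,fx=5,fy=5,interpolation=cv2.INTER_CUBIC)
b=cv2.resize(im[170:300,135:280],None,fx=4.5,fy=4.5,interpolation=cv2.INTER_CUBIC)
cv2.imwrite("pics/a.png",a);cv2.imwrite("pics/b.png",b)
E
```

```text
green [array([532.88 , 307.503]), np.float64(-0.104), array([484.625, 312.517]), array([589.026, 301.669]), np.float64(28.505), np.int64(500)]
yellow [array([505.868, 249.459]), np.float64(-0.114), array([452.802, 255.53 ]), array([563.447, 242.872]), np.float64(28.436), np.int64(547)]
orange [array([510.338, 179.278]), np.float64(-0.098), array([460.433, 184.204]), array([567.282, 173.658]), np.float64(31.046), np.int64(563)]
blue [array([491.377, 122.627]), np.float64(-0.126), array([439.325, 129.226]), array([548.029, 115.445]), np.float64(24.299), np.int64(469)]
```

View pics/a.png

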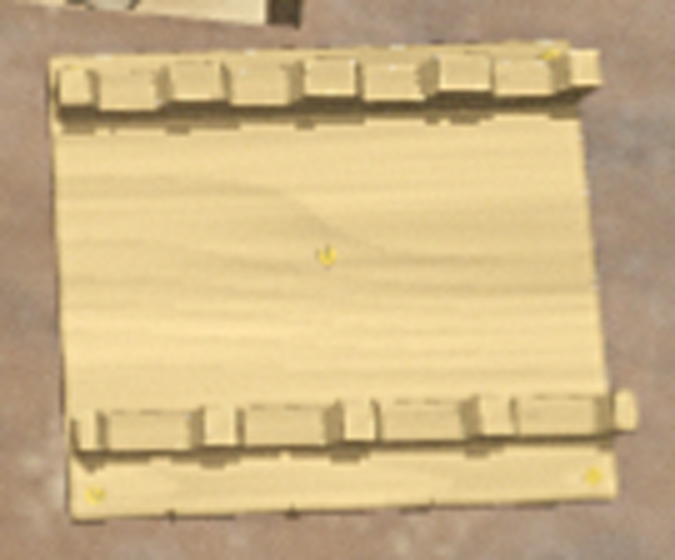

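View pics/b.png

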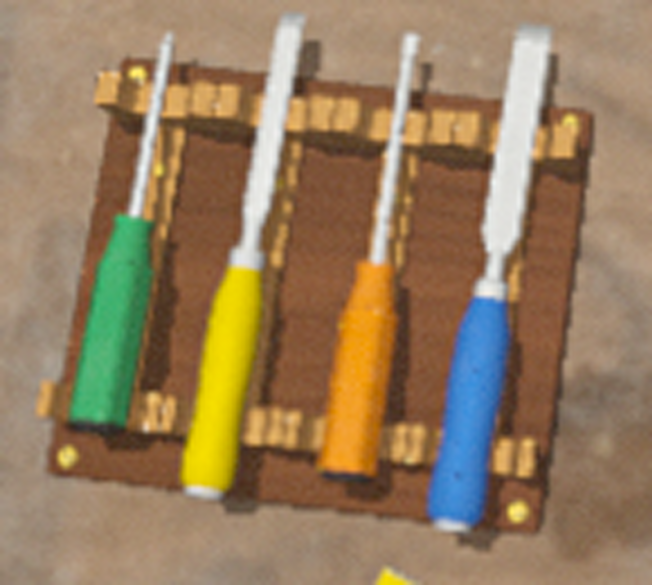

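The dark rack holds, left to right, green, yellow, orange and blue. In crop b the tips are at (168,35), (293,15), (412,37) and (537,27). The pale rack is empty. In crop a the front notch floors are at about (147,429), (287,424), (422,420) and (558,414). The rear floors are at about (128,89), (259,87), (392,83) and (525,77).

```bash
cat > meas.py <<'E'
from h import *
from scipy.spatial.transform import Rotation as Ro
def fit(L,P):
    L,P=np.float64(L),np.float64(P); l,p=L.mean(0),P.mean(0); A,B=L-l,P-p
    th=np.arctan2((A[:,0]*B[:,1]-A[:,1]*B[:,0]).sum(),(A*B).sum()); c,s=np.cos(th),np.sin(th); M=np.array([[c,-s],[s,c]])
    o=p-M@l; return o,th,P-(L@M.T+o)
def measure(d):
    ca=lambda q:np.float64(q)/5+[305,158]-.4; cb=lambda q:np.float64(q)/4.5+[135,170]-.39
    ys=[96,32,-32,-96]
    L=[(-65,y) for y in ys]+[(100,y) for y in ys]
    P=ray(d,ca([(147,429),(287,424),(422,420),(558,414),(128,89),(259,87),(392,83),(525,77)]),36)[:,:2]
    pale=fit(L,P)
    C=ray(d,cb([(122,62),(592,113),(50,472),(541,522)]),12)[:,:2]
    dark=fit([(115,132),(115,-132),(-115,132),(-115,-132)],C)
    tips=ray(d,cb([(168,35),(293,15),(412,37),(535,27)]),52)[:,:2]
    ends=ray(d,cb([(97,430),(204,495),(346,477),(451,528)]),49)[:,:2]
    return pale,dark,tips,ends
E
python3 - <<'E'
from meas import *
np.set_printoptions(precision=1,suppress=True)
d=viewer.get_image("top"); pale,dark,tips,ends=measure(d)
print("pale",pale[0],round(pale[1],4),"\n",pale[2].T); print("dark",dark[0],round(dark[1],4),"\n",dark[2].T)
c,s=np.cos(dark[1]),np.sin(dark[1]); 
for n,t,e in zip(HUE,tips,ends):
    v=t-e; m=(t+e)/2; print(n,"len",np.hypot(*v),"yaw %.3f"%np.arctan2(v[1],v[0]),"mid",m,"in dark",(m-dark[0])@np.array([[c,-s],[s,c]]))
a=lambda q:np.float64(q)/5+[305,158]-.4
q=ray(d,a([(72,513),(615,490)]),12)[:,:2]; c,s=np.cos(pale[1]),np.sin(pale[1]); print("pale front corners in pale",(q-pale[0])@np.array([[c,-s],[s,c]]))
E
```

```text
pale [ 607.  -189.6] 0.0501 
 [[ 0.3  0.3 -0.2  0.2  0.5 -0.7 -0.7  0.2]
 [ 1.2 -0.5 -0.2 -0.9  0.7  1.   0.1 -1.4]]
dark [559.7 207.6] -0.0914 
 [[-3.1 -4.2  2.2  5.1]
 [-1.5  1.4 -1.5  1.5]]
green len 208.90267834100067 yaw -0.106 mid [583.7 301.4] in dark [15.3 95.6]
yellow len 253.02134126395188 yaw -0.123 mid [573.9 240. ] in dark [11.1 33.6]
orange len 230.79698530601016 yaw -0.102 mid [573.4 172.5] in dark [ 16.8 -33.7]
blue len 262.622486958536 yaw -0.130 mid [564.4 113.1] in dark [ 13.2 -93.7]
pale front corners in pale [[-100.7  132.3]
 [ -99.7 -128.9]]
```

```bash
python3 - <<'E'
from meas import *
np.set_printoptions(precision=1,suppress=True)
d=viewer.get_image("top"); s=viewer.get_image("scene"); pale,dark,tips,ends=measure(d)
def T(f,x,y,z):
    c,q=np.cos(f[1]),np.sin(f[1]); return [f[0][0]+c*x-q*y,f[0][1]+q*x+c*y,z]
def draw(v,x0,x1,y0,y1,k):
    im=cv2.resize(v["color"][y0:y1,x0:x1,::-1],None,fx=k,fy=k,interpolation=cv2.INTER_CUBIC)
    def dot(X,c):
        for u in proj(v,X): cv2.circle(im,tuple(int(a) for a in ((u-[x0,y0]+.5)*k)),3,c,1)
    dot(np.c_[tips,[52]*4],(0,0,255)); dot(np.c_[ends,[49]*4],(255,0,255))
    dot([T(pale,x,y,36) for x in(-65,100) for y in(96,32,-32,-96)],(255,0,0))
    dot([T(pale,x,y,12) for x in(-115,115) for y in(132,-132)],(0,160,0))
    dot([T(dark,x,y,12) for x in(-115,115) for y in(132,-132)],(0,255,0))
    return im
cv2.imwrite("pics/s1.png",draw(s,135,365,145,365,2.7)); cv2.imwrite("pics/t1.png",draw(d,140,440,155,295,2.6))
E
```

```text
(no output)
```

View pics/s1.png

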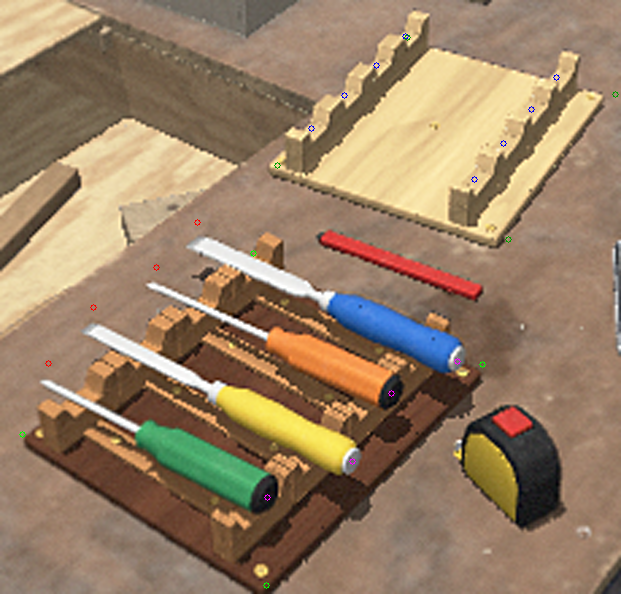

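View pics/t1.png

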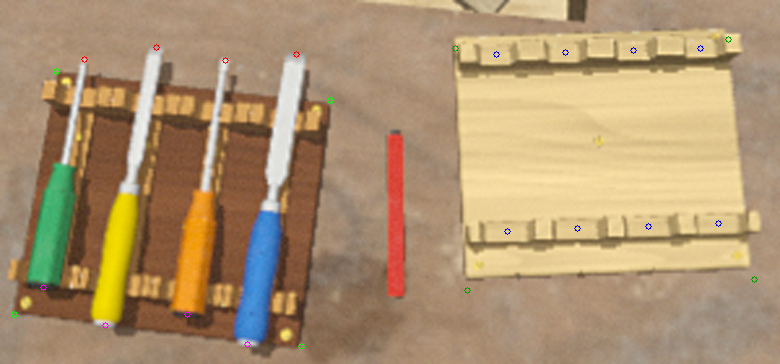

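In both views the pale notch floors coincide with my fit, residuals about 1 mm. The blade and shank tips lie lower than the 52 mm I assumed (scene crop, red dots well above the tips), so I use about 38 mm. Both boards run from x = -100 to 130. Starting with blue.

```bash
cat > plan.py <<'E'
from meas import *
import json
d=viewer.get_image("top"); pale,dark,_,ends=measure(d)
cb=lambda q:np.float64(q)/4.5+[135,170]-.39
tips=ray(d,cb([(168,35),(293,15),(412,37),(535,27)]),38)[:,:2]
P={"pale":[*pale[0],pale[1]]}
for n,t,e,y in zip(HUE,tips,ends,[96,32,-32,-96]):
    v=t-e; u=v/np.hypot(*v); m=(t+e)/2; P[n]=[*m,np.arctan2(u[1],u[0]),y]; print(n,np.round(P[n],3),np.hypot(*v))
json.dump(P,open("plan.json","w"))
E
cat > job.py <<'E'
from h import *
import json
P=json.load(open("plan.json"))
Q=lambda a:[0,np.cos(a/2),np.sin(a/2),0]
ZG,ZH=44,165
def pick(n):
    x,y,a,_=P[n]; g=np.array([x,y])-40*np.array([np.cos(a),np.sin(a)])
    r.grip(48,50); r.move_pose([*g,ZH],Q(a)); r.move_linear([*g,ZG+35]); r.move_linear([*g,ZG],max_speed=60)
    r.grip(10,50); print("gripped",r.current_grip_width(),r.current_grasp_force())
    r.move_linear([*g,ZG+15],max_speed=40); r.move_linear([*g,ZH])
    print("lifted",r.current_grip_width(),r.current_grasp_force(),np.round(r.current_contact_force(),1),r.current_clock())
def place(n):
    x,y,a=P["pale"]; s=P[n][3]; c,q=np.cos(a),np.sin(a); g=[x-10*c-s*q,y-10*q+s*c]
    r.move_pose([*g,ZH],Q(a)); r.move_linear([*g,ZG+30]); r.hold(.2); f0=r.current_contact_force()[2]
    r.move_linear([*g,ZG+6],max_speed=50); z=ZG+6
    while z>ZG-1:
        z-=1; r.move_linear([*g,z],max_speed=15)
        f=r.current_contact_force()[2]-f0
        if abs(f)>4: break
    print("down at",z,"f",f,np.round(r.current_eef_pos(),1)); 
    return g
def release(g):
    r.grip(48); r.move_linear([*g,ZG+30],max_speed=60); r.move_linear([*g,ZH]); print("clock",r.current_clock())
E
python3 plan.py && python3 - <<'E'
from job import *
pick("blue")
d=viewer.get_image("scene"); cv2.imwrite("pics/p1.png",d["color"][100:400,100:500,::-1])
E
```

```text
green [ 5.85693e+02  3.03541e+02 -8.40000e-02  9.60000e+01] 212.4876717282454
yellow [ 5.75950e+02  2.41689e+02 -1.08000e-01  3.20000e+01] 256.80899806759066
orange [ 5.75376e+02  1.73636e+02 -9.00000e-02 -3.20000e+01] 234.57934812710832
blue [ 5.66429e+02  1.13745e+02 -1.24000e-01 -9.60000e+01] 266.5445238019313
gripped 24.73864688719839 49.0646196634043
lifted 25.20871194953288 49.150033100740984 [-0.6 -0.3 -2.5] 7.6167
```

View pics/p1.png

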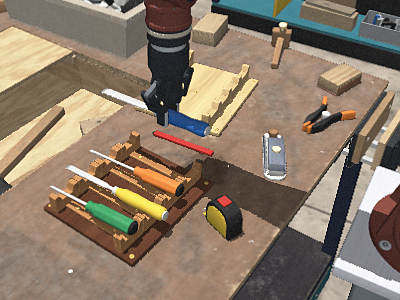

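Blue is held level, crossways in the jaws (p1, handle about (190,122), tip (103,92)). Now laying it down.

```bash
python3 - <<'E'
from job import *
g=place("blue"); release(g)
d=viewer.get_image("top"); s=viewer.get_image("scene")
a=cv2.resize(d["color"][150:280,300:440,::-1],None,fx=2.8,fy=2.8,interpolation=cv2.INTER_CUBIC); b=cv2.resize(s["color"][135:265,210:370,::-1],(448,364),interpolation=cv2.INTER_CUBIC)
cv2.imwrite("pics/p2.png",np.hstack([a[:,:350],b]))
E
```

```text
down at 44 f 6.492234862084193 [ 602.  -286.1   44.6]
clock 17.0333
```

View pics/p2.png

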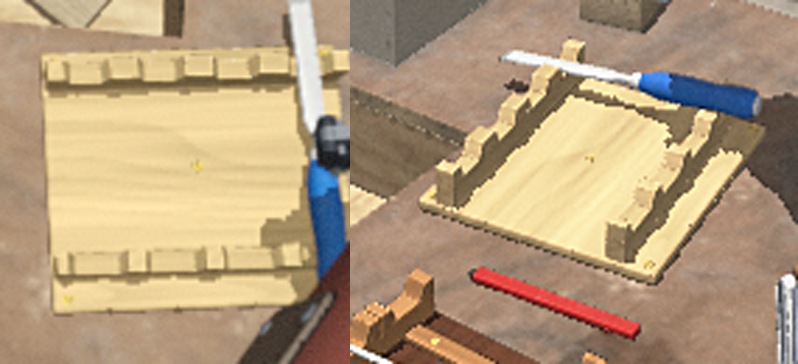

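Blue lies in the right-hand slot, seated in both notches (right panel, handle (700,95), tip (507,57)). Contact came at the expected height. Continuing with the other three.

```bash
python3 - <<'E'
from job import *
for n in("orange","yellow","green"):
    pick(n)
    if r.current_grip_width()<18 or r.current_grasp_force()<20: print("bad grasp",n); break
    release(place(n))
x,y,_,_=P["green"]; r.move_pose([500,250,250],Q(0))
d=viewer.get_image("top"); s=viewer.get_image("scene")
a=cv2.resize(d["color"][140:280,300:440,::-1],(390,390),interpolation=cv2.INTER_CUBIC); b=cv2.resize(s["color"][135:265,210:340,::-1],(390,390),interpolation=cv2.INTER_CUBIC)
cv2.imwrite("pics/p3.png",np.hstack([a,b])); print(r.current_clock())
px,py,pa=P["pale"]; M=np.array([[np.cos(pa),-np.sin(pa)],[np.sin(pa),np.cos(pa)]])
for n,hl in dict(green=(-4,108),yellow=(12,128),orange=(7,119),blue=(16,132)).items():
    c,an,e,f,w,k=handle(d,n,(300,440,140,290),50); print(n,np.round((c-[px,py])@M,1),"expect x",30-sum(hl)/2,"yaw",round(an-pa,3),w,k)
E
```

```text
gripped 27.321566160350663 49.01293873786926
lifted 27.12156023797595 49.20696437358856 [-0.3  0.5 -2.2] 24.9667
down at 44 f 4.908740870288938 [ 598.8 -222.2   44.7]
clock 34.325
gripped 23.302613938527887 48.932206782046705
lifted 23.15596844097576 49.012457442004234 [-0.3 -0.2 -1.9] 42.1333
down at 43 f 11.218747090948298 [ 595.6 -158.2   44.2]
clock 51.7417
gripped 28.678873204653517 49.13900434970856
lifted 28.453014496318126 49.29168999195099 [-0.4  0.  -1.1] 59.525
down at 44 f 5.852253269766808 [592.4 -94.3  44.5]
clock 68.85
73.575
green [-22.7  95.9] expect x -22.0 yaw 0.01 24.71027631385479 408
yellow [-39.4  31.3] expect x -40.0 yaw 0.019 24.8511147214182 477
orange [-34.9 -31.9] expect x -33.0 yaw 0.016 28.787766091679412 494
blue [-44.8 -96. ] expect x -44.0 yaw 0.028 25.35223929975669 459
```

View pics/p3.png

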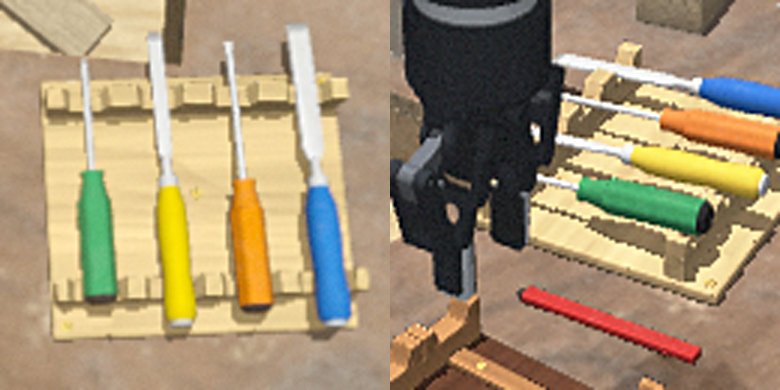

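All four lie in the pale rack in the right order, within 2 mm and 0.03 rad of their places (left panel, handles at (98,235), (175,255), (250,245), (327,255)). The arm is clear, so I'm handing in.

```bash
python3 -c "
from station import r
print(r.sign_off(), r.current_clock())"
```

```text
the job is handed in; nothing more can be done
the job is handed in; nothing more can be done
```

I moved all four tools into the pale rack in their original order (green, yellow, orange, blue, handles towards the robot) and handed the job in at about 74 s; the last top picture put each within about 2 mm and 0.03 rad of its place, but the sign-off returned no verdict.

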